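# Take off the keeper, unhitch the sprung drawbar coupler and hold it raised

### The arm

A 6-joint arm with a two-finger parallel gripper is mounted at the origin on the work surface. World frame = base frame: x ahead of the robot, y to its left, z up, the work surface at z = 0. Lengths are in m, angles in rad, forces in N, time in s.
With the tool pointing down it reaches from about 0.25 to 0.725 m from the base axis. Payload 4 kg.
Tool frame: the origin (TCP) lies midway between the tips of the shut fingers; the grasp point (between the pads) lies grip_point_offset behind it (grip_point_offset is the distance from the TCP to the grasp point, in m); z points along the fingers, y is the line along which they close (so a half turn about z gives the same grasp; the last joint's range is limited). The gripper opens to 85 mm and grips with 20 to 120 N. Pads are 22 mm wide; open, the fingers measure 114 mm over their backs; the gripper's body (76 mm by 85 mm) begins 54 mm behind the grasp point. The pads swing forward as they close: fully open they stand 13 mm farther back than shut.
Start: joints at [1.156, 0.241, 0.005, 1.335, 0, 1.571], TCP at [0.202, 0.458, 0.231] pointing down, gripper open.
Joint ranges: [-2.72, 2.72], [-1.05, 1.87], [-1.09, 1.28], [-1.99, 2.15], [-1.42, 1.44], [-3.14, 3.14]. Speed limits (rad/s): [2.79, 2.79, 3.14, 3.14, 3.14, 3.14].

### API

Orientations are given as a unit quaternion [x, y, z, w].
In Python, from workcell import * gives the robot as it stands. The module is installed in compiled form; this text tells all that it offers.
- The arm moves only by the tool arm_command, never from a script. Its arguments are lists of equal length, an entry for each row: "slide": the shift along the tool's x, y, z in cm, a list of three; "spin": the turn about the tool's z in degrees. A call has exactly 5 rows; each row is the pose to reach, as a shift and turn from the pose commanded when the call began, along the tool's axes at that moment; what a row does not reach only later rows make up. A row lasts 1/8 s, in which the tool goes at most 62.5 mm and 10.7 degrees, less where a joint would pass 70% of its speed; a pose out of reach is approached as far as the arm can. A call with a gripper value outside its range is refused whole. "jaw" is the finger opening in cm, from 0 to 8.54, set as the call begins (left out, the last holds). The fingers move at their own pace and stop on an object; the grip force is fixed at half the most. Time passes only in rows, so rows that repeat a pose let the fingers close, or fill a call up. It gives the time, the measured TCP pose, the force, the opening and the grip force at its end, in the units of the state.
- get_obs(): the state, without advancing time (a new reading comes with each control period).
- camera(name): name is "scene" or "side" or "wrist"; returns a dict with "pixels" (384x512x3 uint8, red, green, blue), "range_z" (384x512 float32, m along the optical axis (not along the pixel's ray), 0 where there is no reading), "intrinsics" (3x3 intrinsics, pixels), "rvec" (rotation vector, rad) and "tvec" (3), from world to camera coordinates, as OpenCV has them. Camera axes: x right, y down, z forward; pixel columns grow to the right and rows downward; lengths in m; the calibration is good to about 2 mm. The wrist camera is an equidistant fisheye: a pixel r from the principal point sees the ray r / f radians off the axis. A picture is of the moment at which its call begins.
- job_done(): hands the job in; it is judged then, once.
Trained networks look in a picture, given as the dict that the camera call returned (one of the last four; its "shot" number tells which), for a name from the list of things; names that differ only in an ending like _2 or _b are one class to them, and where a whole thing is asked for, a point or a joint stands for the part that bears it (a point fixed in the world has none). Each returns a list of dicts, best first, with "confidence" (0 to 1); they miss things now and then, are a little off and sometimes report something else, mostly with a low value. They report only what shows in the picture. A call takes as long as a camera call. They do not tell look-alikes from the thing itself.
- recognise(picture, thing): "centre" ([column, row] in pixels, amid what is visible of it).
- landmark_of(picture, thing): "centre" ([column, row] in pixels: a listed point, or the origin of a listed thing).
The state is a dict: "clock": time; "joint_pos": joint angles; "joint_vel": joint speeds; "tau": joint torques, N m; "eef_pos": TCP position; "tool_rot": TCP orientation; "ft_force": force on the tool from outside, world axes, zero at the start; "ft_torque": the same for the moment, N m; "grip_width": finger opening in m; "grasp_force": force on a finger pad.
Only numpy, scipy, OpenCV 4.12 (cv2) and the standard library are available. Lean on these libraries where they do the work, as an engineer would, in place of code of your own. Each camera call takes 0.05 s, during which the arm holds its last target. There are 200 camera calls.

### The job

Take the U-shaped steel keeper off the hitch's latch rod, set it astride the narrow upright rib of the parts rest and let go of it. Then pull the spring latch sideways by its upright ear, outwards from the coupler, to free the ball, and raise the tongue until the coupler is about 75 mm above where it sat. Finish there, still holding the tongue up with the gripper; leave the other things on the bench where they are.

Things in the scene. Friction and masses are not known exactly. Their poses are not given: they have to be found in the camera images.
- keeper: loose bare steel saddle (inverted U), about 160 g: 32 mm in its x, 44 in y, 36 high; slot 20 mm wide, 22 high, open below and running through along its y; web 14 mm thick on top. Origin: centre of its underside. Starts standing on the latch shelf astride the latch rod, between ear and outer guide, blocking the latch; its axes start along the tongue's. Grip across its x from above
- rest: fixed grey sheet-metal parts rest: base plate 80 x 130 x 8 mm carrying one narrow upright rib, 10 mm thick in its x and 120 mm long in its y, top at 90 mm over the bench; two low gussets (40 mm in x, top at 38 mm) at y = +-45 mm. Origin: centre of the underside
- rib_top (a point): centre of the top edge of the rest's rib, 90 mm above the bench; the rib runs along this frame's y. The keeper seated astride has its origin 22 mm lower than this
- tongue_hinge (a joint): tongue angle (rad): 0 coupled on the ball, grows as the coupler end rises, stop at 0.5. The hinge pin runs along the tongue's y through its origin, at the end far from the robot. Tongue, coupler and latch weigh about 0.8 kg and fall back when not held. With the latch home the coupler rises only about 4 mm
- tongue: grey 46 mm square bar, the round coupler head (76 mm across, top 112 mm over the bench) on its end nearest the robot, over a 50 mm ball. Origin: hinge pin at its far end, 85 mm over the bench; x away from the coupler, y to the latch's side, z up; ball axis at x -280 mm. Latch shelf at x -304 to -256, out to y 140, top z -38.5; outer guide y 128-138, top z -16.5; keeper starts at y 104
- latch (a joint): travel of the spring latch (m): 0 home, its tooth under the ball; grows as pulled along the tongue's +y; stop at 0.020. Frees the ball from about 0.013. The spring takes about 5.5 N to start, 10.5 N at full travel, and drives it home when let go. With the keeper in place it moves only about 3 mm
- latch_ear (a point): top centre of the latch's upright ear: bare steel plate 10 mm thick in the tongue's y, 28 mm wide in its x, up from the latch rod (10 mm round, axis at 57.5 mm) to 107.5 mm over the bench. At tongue y 75 mm when home; moves with latch and tongue; axes as the tongue's. Beside it, keeper off: 29 mm free to the coupler's cheek, 48 mm to the guide
- wrench: loose wrench lying on the bench, bystander
- screwdriver: loose screwdriver lying on the bench, bystander
- tape: roll-shaped cardboard core 90 mm across, 24 mm high, bystander
- carton_a: loose carton 110 x 80 x 50 mm, bystander
- carton_b: loose carton 90 x 70 x 60 mm, bystander
- cup: grey cup 70 mm across, 60 mm high, bystander
- jar: jar 60 mm across, 80 mm high, bystander
There are look-alikes about, which are no part of the job. Of the things like the keeper, leave any that is blue or pink; of the rest the larger one is meant.

How it is judged:
By the outcome, as a careful person would: the job done as asked, in the order asked, and still so for the second after the job is handed in, while the arm keeps its last pose, push and grip.
It also fails if it takes over 50 s, if anything falls off the work surface, if the arm or the gripper's body presses on something with over 40 N, if the wrist force passes 120 N, or if a joint passes its speed limit or range.

## Working session

There is one attempt and no reset: what is moved stays moved. The work goes in short steps, Python scripts to look and compute and a tool call to move; the robot and the scene stay as the last step left them, time stands still between calls to the robot, and variables do not carry over. Pictures are saved under pics/ and viewed, at most 10 in all, crops included, and the job is handed in when it is done.

Besides the shell and the picture viewer there is one more tool, called after "Emit:" in YAML: its name, and indented under it one key for each argument. arm_command: Moves the arm, as the interface text tells. Its arguments: {"type":"object","properties":{"slide":{"type":"array","items":{"type":"array","items":{"type":"number"}}},"spin":{"type":"array","items":{"type":"number"}},"jaw":{"type":"number"}},"required":["slide","spin"]}

```bash
mkdir -p pics; cat > h.py <<'E'
from workcell import *
import numpy as np, cv2
from scipy.spatial.transform import Rotation as R
def world(p,c,r=None,z=None):
    K=p["intrinsics"];Rm=R.from_rotvec(np.ravel(p["rvec"])).as_matrix();t=np.ravel(p["tvec"])
    u,v=c
    d=np.array([(u-K[0,2])/K[0,0],(v-K[1,2])/K[1,1],1.])
    o=-Rm.T@t; dw=Rm.T@d
    if z is not None: s=(z-o[2])/dw[2]
    else: s=p["range_z"][int(round(v)),int(round(u))] if r is None else r
    return o+s*dw
def cloud(p):
    K=p["intrinsics"];Rm=R.from_rotvec(np.ravel(p["rvec"])).as_matrix();t=np.ravel(p["tvec"])
    v,u=np.mgrid[:384,:512];Z=p["range_z"]
    P=np.stack([(u-K[0,2])/K[0,0]*Z,(v-K[1,2])/K[1,1]*Z,Z],-1)
    W=(P-t)@Rm; W[Z==0]=np.nan
    return W
def save(p,n): cv2.imwrite(f"pics/{n}.png",p["pixels"][...,::-1])
E
python3 - <<'E'
from h import *
np.set_printoptions(precision=4,suppress=True)
o=get_obs();print(o["clock"],o["eef_pos"],o["tool_rot"],o["grip_width"])
try: print(grip_point_offset)
except Exception as e: print(e)
ims=[]
for n in("scene","side"):
    p=camera(n);ims.append(p["pixels"]);np.savez(f"{n}0.npz",**{k:p[k] for k in("pixels","range_z","intrinsics","rvec","tvec")})
    for th in("keeper","rest","tongue","latch_ear"):
        for d in recognise(p,th)[:4]: print(n,"rec",th,np.array(d["centre"]),round(d["confidence"],2),world(p,d["centre"]))
    for th,z in(("keeper",None),("rib_top",.09),("tongue",.085),("latch_ear",.1075)):
        for d in landmark_of(p,th)[:4]: print(n,"lm",th,np.array(d["centre"]),round(d["confidence"],2),world(p,d["centre"],z=z))
    save(p,n+"0")
E
```

```text
0.0 [0.2013 0.457  0.2304] [ 0.2059  0.9786 -0.001  -0.0002] 0.08542148767828207
0.0187
scene rec keeper [292.  203.3] 0.64 [0.5413 0.0544 0.0806]
scene rec keeper [307.5 182.3] 0.48 [ 0.3992 -0.0038  0.0338]
scene rec keeper [321.6 225.4] 0.4 [0.5021 0.1481 0.0233]
scene rec rest [367.6 247.5] 0.94 [0.4791 0.3008 0.0386]
scene rec tongue [288.5 201.6] 0.66 [0.5438 0.0419 0.0802]
scene rec tongue [245.5 199.3] 0.58 [ 0.6442 -0.0444  0.098 ]
scene rec latch_ear [282.6 276.9] 0.69 [0.7167 0.1893 0.0142]
scene lm keeper [314.  205.6] 0.57 [0.452  0.0739 0.0173]
scene lm keeper [291.  207.7] 0.54 [0.552  0.0608 0.0737]
scene lm keeper [322.8 224.9] 0.5 [0.4977 0.1493 0.0231]
scene lm keeper [306.2 188.8] 0.43 [ 0.4061 -0.0009  0.009 ]
scene lm rib_top [370.7 230.9] 0.8 [0.463  0.2876 0.09  ]
scene lm tongue [195.4 222.5] 0.73 [ 0.8044 -0.0854  0.085 ]
scene lm latch_ear [287.2 185.9] 0.66 [0.5177 0.0095 0.1075]
side rec keeper [336.1 233.1] 0.9 [0.3815 0.0155 0.0267]
side rec keeper [304.7 247.6] 0.71 [0.4578 0.0736 0.0205]
side rec keeper [291.5 146.4] 0.67 [ 0.5073 -0.4102  0.0421]
side rec keeper [275.4 220.5] 0.63 [0.5315 0.0536 0.0793]
side rec rest [295.4 323.1] 0.85 [0.4734 0.3075 0.0185]
side rec tongue [245.9 187.6] 0.61 [ 0.6134 -0.0445  0.1036]
side rec latch_ear [276.1 207.5] 0.65 [0.5326 0.0175 0.0919]
side rec latch_ear [299.6 318.2] 0.5 [0.4652 0.2895 0.0138]
side lm keeper [333.6 236.7] 0.92 [0.3866 0.0172 0.0162]
side lm keeper [307.4 249.7] 0.65 [0.4512 0.0778 0.0181]
side lm keeper [287.8 271.8] 0.62 [ 0.4942  0.1383 -0.002 ]
side lm keeper [276.3 229.3] 0.47 [0.5278 0.0714 0.067 ]
side lm rib_top [297.2 288.9] 0.57 [0.4751 0.2861 0.09  ]
side lm tongue [173.1 184.1] 0.97 [ 0.8078 -0.0669  0.085 ]
side lm latch_ear [276.1 203. ] 0.73 [0.533  0.0214 0.1075]
```

```bash
python3 - <<'E'
import cv2
a=cv2.imread("pics/scene0.png")[150:290,160:420];b=cv2.imread("pics/side0.png")[150:370,200:400]
cv2.imwrite("pics/sc.png",cv2.resize(a,None,fx=3,fy=3,interpolation=3));cv2.imwrite("pics/sd.png",cv2.resize(b,None,fx=2.7,fy=2.7,interpolation=3))
E
```

```text
(no output)
```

View pics/sc.png

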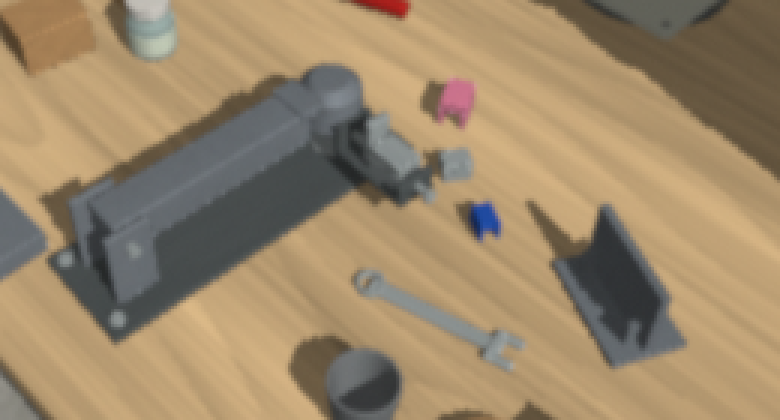

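View pics/sd.png

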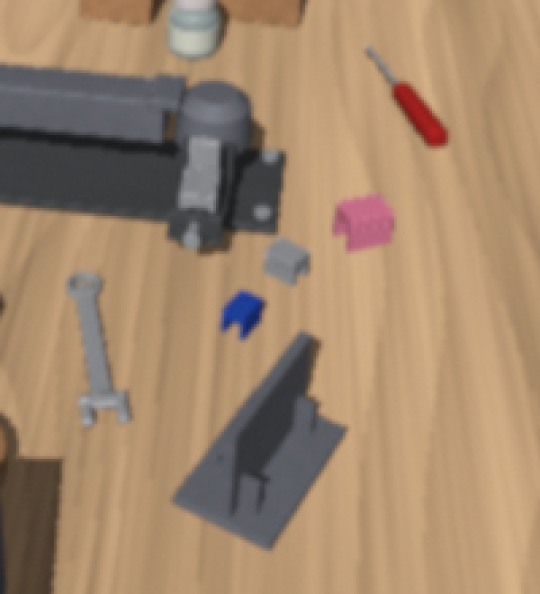

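Scene crop: grey keeper stands on the latch shelf at about (292,200) full-frame beside the ear at (286,192). Three look-alikes (pink, small grey, blue) lie on the bench, and the rest is at (367,247). Side crop agrees, with the keeper at about (275,220). Next I fit the axes from the point clouds.

```bash
python3 - <<'E'
from h import *
np.set_printoptions(precision=4,suppress=True)
def ax(Q):
    c=np.median(Q[:,:2],0);
    vx,vy,x0,y0=cv2.fitLine(Q[:,:2].astype(np.float32),cv2.DIST_HUBER,0,.01,.01).ravel()
    s=(Q[:,:2]-[x0,y0])@[vx,vy];w=(Q[:,:2]-[x0,y0])@[-vy,vx]
    mid=(np.percentile(s,1)+np.percentile(s,99))/2
    return len(Q),"ang",np.degrees(np.arctan2(vy,vx)),"mid",np.array([x0+mid*vx,y0+mid*vy]),"len",np.ptp(np.percentile(s,[1,99])),"wid",np.ptp(np.percentile(w,[2,98])),"z",np.median(Q[:,2])
for n in("scene","side"):
    p=dict(np.load(n+"0.npz"));W=cloud(p).reshape(-1,3);W=W[~np.isnan(W[:,0])]
    x,y,z=W.T
    print(n)
    print("rib",*ax(W[(np.hypot(x-.469,y-.288)<.075)&(z>.085)&(z<.096)]))
    print("bar",*ax(W[(x>.58)&(x<.76)&(y<.0)&(y>-.12)&(z>.103)&(z<.113)]))
    print("keep",*ax(W[(np.hypot(x-.538,y-.054)<.035)&(z>.077)&(z<.087)]))
    print("ear",*ax(W[(np.hypot(x-.53,y-.02)<.03)&(z>.102)&(z<.112)]))
    print("head",*ax(W[(np.hypot(x-.53,y+.05)<.05)&(z>.107)&(z<.116)]))
E
```

```text
scene
rib 152 ang 64.39035 mid [0.4704 0.2937] len 0.11801606269826162 wid 0.010961198205598283 z 0.08974599593926343
bar 685 ang -3.6341949 mid [ 0.671  -0.0653] len 0.1748072551399517 wid 0.044925479329353424 z 0.1075085716622587
keep 126 ang 88.364204 mid [0.5362 0.0441] len 0.04798910061408651 wid 0.03162004039656032 z 0.0818590346995967
ear 26 ang -5.299235 mid [0.5344 0.0183] len 0.026749413576660414 wid 0.009267370536153266 z 0.10655419636663413
head 212 ang -2.1209579 mid [ 0.5421 -0.057 ] len 0.0702666424489441 wid 0.04663317820994026 z 0.11095641502236757
side
rib 269 ang 64.31704 mid [0.4707 0.2908] len 0.11798427404246775 wid 0.01033413591760544 z 0.08810221221714974
bar 693 ang -3.7398298 mid [ 0.6697 -0.0663] len 0.17701190539167905 wid 0.04615482160344312 z 0.10637327979499694
keep 159 ang 87.34511 mid [0.5365 0.0443] len 0.04490095524838712 wid 0.030192449060672553 z 0.08076787316860205
ear 38 ang -7.6397634 mid [0.5348 0.0158] len 0.027158795486485206 wid 0.011251955535157992 z 0.10537856645032223
head 236 ang 1.8951449 mid [ 0.5429 -0.0572] len 0.07031007102111508 wid 0.044503512991353536 z 0.11006898812143537
```

Emit:
arm_command:
  slide:
    - [-4, -2, 0]
    - [-10, -5, 0]
    - [-16, -8, 0]
    - [-22, -11, 0]
    - [-27, -14, 0]
  spin: [10, 20, 30, 40, 50]
  jaw: 6.5

```text
clock: 1.52
eef_pos: [0.3878, 0.2269, 0.2316]
tool_rot: [0.602, 0.798, 0.001, 0.0]
ft_force: [0.6, 0.6, 0.4]
grip_width: 0.0652
grasp_force: 0.0
```

```bash
cat > go.py <<'E'
# usage: go.py x y z yaw(deg of tool y) -> shift in cm in tool axes and spin
from h import *; import sys
x,y,z,a=map(float,sys.argv[1:5])
o=get_obs();M=R.from_quat(o["tool_rot"]).as_matrix()
cur=np.degrees(np.arctan2(M[1,1],M[0,1]))
print("t",round(o["clock"],2),"pos",np.round(o["eef_pos"],4),"yaw",round(cur,2),"tilt",np.round(M[:2,2],4))
print("slide",np.round(100*M.T@(np.array([x,y,z])-o["eef_pos"]),2),"spin",round((cur-a+180)%360-180,2),"f",np.round(o["ft_force"],1),"w",round(o["grip_width"],4),"g",round(o["grasp_force"],1),"q6",round(o["joint_pos"][5],2))
E
python3 go.py .5364 .0448 .15 -3.7
```

```text
t 1.52 pos [0.3878 0.2269 0.2316] yaw 15.92 tilt [0.0011 0.0006]
slide [-21.59   9.28   8.16] spin 19.62 f [0.6 0.6 0.4] w 0.0652 g 0.0 q6 1.82
```

Emit:
arm_command:
  slide:
    - [-5, 2.2, 2]
    - [-10, 4.5, 4]
    - [-16, 7, 6]
    - [-21.6, 9.3, 8]
    - [-21.6, 9.3, 8]
  spin: [5, 10, 15, 19.6, 19.6]

```text
clock: 2.15
eef_pos: [0.5371, 0.0437, 0.1493]
tool_rot: [0.729, 0.684, -0.001, -0.001]
ft_force: [-0.4, -0.4, 0.4]
grip_width: 0.065
grasp_force: 0.0
```

```bash
python3 - <<'E'
from h import *
p=camera("wrist");save(p,"w1");print(p["intrinsics"],p["rvec"],p["tvec"])
E
python3 go.py .5364 .0448 .05 -3.7
```

```text
[[297.31863964   0.         253.30331786]
 [  0.         297.31863964 189.98743415]
 [  0.           0.           1.        ]] [-2.87523675  0.09090436  0.01579495] [-0.5338779   0.06292102  0.31959674]
t 2.2 pos [0.5367 0.0447 0.1498] yaw -3.57 tilt [-0.0022 -0.0004]
slide [ 0.01 -0.01  9.98] spin 0.13 f [-0.   0.2 -1.1] w 0.0649 g 0.0 q6 1.72
```

View pics/w1.png

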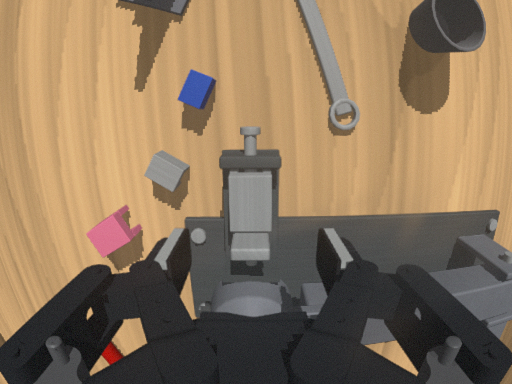

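The wrist view shows the keeper at (250,200) and the ear at (250,245), centred between the fingers (175 and 335), with the guide at (250,158). I descend.

Emit:
arm_command:
  slide:
    - [0, 0, 3]
    - [0, 0, 6]
    - [0, 0, 8.5]
    - [0, 0, 9.8]
    - [0, 0, 9.8]
  spin: [0, 0, 0, 0, 0]

```text
clock: 2.82
eef_pos: [0.5355, 0.0478, 0.0531]
tool_rot: [0.727, 0.687, -0.0, -0.0]
ft_force: [-1.1, 0.1, 0.7]
grip_width: 0.0648
grasp_force: 0.0
```

Emit:
arm_command:
  slide:
    - [0, 0, 0]
    - [0, 0, 0]
    - [0, 0, 0]
    - [0, 0, 0]
    - [0, 0, 0]
  spin: [0, 0, 0, 0, 0]
  jaw: 2.5

```text
clock: 3.45
eef_pos: [0.537, 0.0472, 0.0547]
tool_rot: [0.728, 0.686, 0.001, 0.0]
ft_force: [-2.2, 0.4, 5.6]
grip_width: 0.0313
grasp_force: 60.1
```

```bash
python3 go.py .5364 .0448 .13 -3.7
```

```text
t 3.45 pos [0.537  0.0472 0.0547] yaw -3.36 tilt [0.002  0.0007]
slide [-0.24 -0.03 -7.53] spin 0.34 f [-2.2  0.4  5.6] w 0.0313 g 60.1 q6 1.72
```

Emit:
arm_command:
  slide:
    - [0, 0, -1.5]
    - [0, 0, -3.5]
    - [0, 0, -6]
    - [0, 0, -8.5]
    - [0, 0, -8.5]
  spin: [0, 0, 0, 0, 0]

```text
clock: 4.08
eef_pos: [0.5382, 0.047, 0.1409]
tool_rot: [0.728, 0.686, 0.002, 0.002]
ft_force: [0.6, -0.0, -1.6]
grip_width: 0.0311
grasp_force: 59.7
```

```bash
python3 go.py .4705 .292 .14 -25.65
```

```text
t 4.08 pos [0.5382 0.047  0.1409] yaw -3.38 tilt [0.0056 0.0003]
slide [24.06 -8.2   0.06] spin 22.27 f [ 0.6 -0.  -1.6] w 0.0311 g 59.7 q6 1.72
```

Emit:
arm_command:
  slide:
    - [4, -1.4, 0]
    - [9.5, -3.2, 0]
    - [15, -5.1, 0]
    - [20, -6.8, 0]
    - [24, -8.2, 0]
  spin: [5, 10, 15, 20, 22.2]

```text
clock: 4.7
eef_pos: [0.4671, 0.2929, 0.137]
tool_rot: [0.846, 0.533, -0.001, 0.0]
ft_force: [0.5, -0.2, -1.3]
grip_width: 0.0312
grasp_force: 59.7
```

Emit:
arm_command:
  slide:
    - [0, 0, 0]
    - [0, 0, 0]
    - [0, 0, 0]
    - [0, 0, 0]
    - [0, 0, 0]
  spin: [0, 0, 0, 0, 0]

```text
clock: 5.32
eef_pos: [0.4688, 0.2906, 0.1384]
tool_rot: [0.846, 0.533, 0.0, 0.0]
ft_force: [-0.4, -0.3, -2.0]
grip_width: 0.031
grasp_force: 59.8
```

```bash
python3 go.py .4705 .292 .077 -25.65; python3 - <<'E'
from h import *
np.set_printoptions(precision=4,suppress=True)
p=camera("side");q=camera("wrist")
im=np.hstack([cv2.resize(p["pixels"][200:350,220:370],(400,400)),cv2.resize(q["pixels"][100:356,120:376],(400,400))])
cv2.imwrite("pics/r1.png",im[...,::-1])
E
```

```text
t 5.33 pos [0.4688 0.2906 0.1384] yaw -25.64 tilt [0.0001 0.    ]
slide [0.19 0.09 6.14] spin 0.01 f [-0.4 -0.3 -2. ] w 0.031 g 59.8 q6 2.57
```

View pics/r1.png

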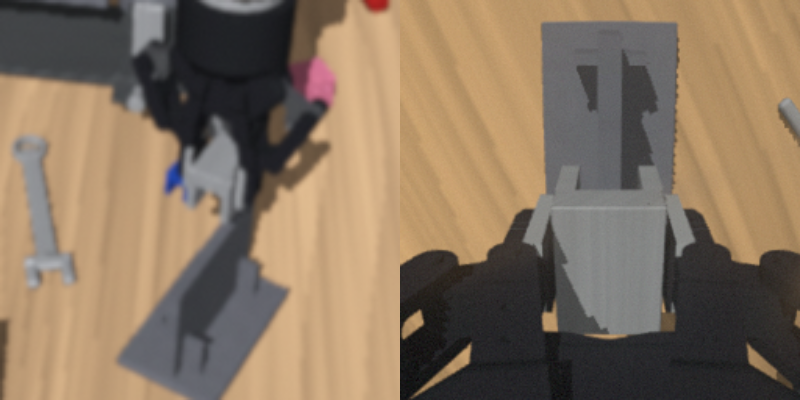

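Side half: keeper held above the rest. Wrist half: the slot (legs at 567 and 650) straddles the rib at 608, and the two are parallel. I lower it.

Emit:
arm_command:
  slide:
    - [0.1, 0.05, 1.5]
    - [0.1, 0.05, 3]
    - [0.1, 0.05, 4]
    - [0.1, 0.05, 5]
    - [0.1, 0.05, 5.6]
  spin: [0, 0, 0, 0, 0]

```text
clock: 6.05
eef_pos: [0.469, 0.2919, 0.0814]
tool_rot: [0.846, 0.533, -0.001, 0.0]
ft_force: [-0.5, -0.1, -1.2]
grip_width: 0.0309
grasp_force: 59.8
```

```bash
python3 go.py .4705 .292 .0765 -25.65
```

```text
t 6.05 pos [0.469  0.2919 0.0814] yaw -25.56 tilt [-0.0009 -0.0006]
slide [0.07 0.13 0.48] spin 0.09 f [-0.5 -0.1 -1.2] w 0.0309 g 59.8 q6 2.57
```

Emit:
arm_command:
  slide:
    - [0, 0, 0.2]
    - [0, 0, 0.4]
    - [0, 0, 0.5]
    - [0, 0, 0.6]
    - [0, 0, 0.6]
  spin: [0, 0, 0, 0, 0]

```text
clock: 6.68
eef_pos: [0.4694, 0.2921, 0.0764]
tool_rot: [0.846, 0.533, 0.0, -0.0]
ft_force: [-0.1, -0.6, -1.3]
grip_width: 0.031
grasp_force: 59.8
```

Emit:
arm_command:
  slide:
    - [0, 0, 0.1]
    - [0, 0, 0.2]
    - [0, 0, 0.3]
    - [0, 0, 0.3]
    - [0, 0, 0.3]
  spin: [0, 0, 0, 0, 0]

```text
clock: 7.3
eef_pos: [0.4695, 0.2921, 0.0763]
tool_rot: [0.846, 0.533, 0.001, 0.0]
ft_force: [-5.6, -3.1, 14.7]
grip_width: 0.0309
grasp_force: 62.1
```

Emit:
arm_command:
  slide:
    - [0, 0, -0.2]
    - [0, 0, -0.2]
    - [0, 0, -0.2]
    - [0, 0, -0.2]
    - [0, 0, -0.2]
  spin: [0, 0, 0, 0, 0]

```text
clock: 7.92
eef_pos: [0.4697, 0.2923, 0.0763]
tool_rot: [0.846, 0.533, 0.001, 0.0]
ft_force: [-1.8, -2.1, 6.6]
grip_width: 0.031
grasp_force: 61.0
```

Emit:
arm_command:
  slide:
    - [0, 0, 0]
    - [0, 0, 0]
    - [0, 0, 0]
    - [0, 0, 0]
    - [0, 0, 0]
  spin: [0, 0, 0, 0, 0]
  jaw: 6

```text
clock: 8.55
eef_pos: [0.4694, 0.2921, 0.0752]
tool_rot: [0.846, 0.533, -0.0, -0.0]
ft_force: [0.3, 0.6, 0.5]
grip_width: 0.06
grasp_force: 0.0
```

Emit:
arm_command:
  slide:
    - [0, 0, -2]
    - [0, 0, -5]
    - [0, 0, -8]
    - [0, 0, -10]
    - [0, 0, -10]
  spin: [0, 0, 0, 0, 0]

```text
clock: 9.18
eef_pos: [0.4705, 0.2928, 0.1771]
tool_rot: [0.846, 0.533, 0.002, 0.0]
ft_force: [-0.4, -0.3, 0.5]
grip_width: 0.0598
grasp_force: 0.0
```

```bash
python3 go.py .5346 .017 .17 86.3; python3 - <<'E'
from h import *
np.set_printoptions(precision=4,suppress=True)
p=camera("side");q=camera("wrist")
W=cloud(p);m=(np.hypot(W[...,0]-.469,W[...,1]-.292)<.03)&(W[...,2]>.094)&(W[...,2]<.125);Q=W[m];print(len(Q),np.median(Q,0))
im=np.hstack([cv2.resize(p["pixels"][200:350,220:370],(400,400)),cv2.resize(q["pixels"][100:356,120:376],(400,400))])
cv2.imwrite("pics/r2.png",im[...,::-1])
E
```

```text
t 9.18 pos [0.4705 0.2928 0.1771] yaw -25.57 tilt [0.0036 0.0022]
slide [-22.11  17.68   0.67] spin -111.87 f [-0.4 -0.3  0.5] w 0.0598 g 0.0 q6 2.57
334 [0.4701 0.2917 0.102 ]
```

View pics/r2.png

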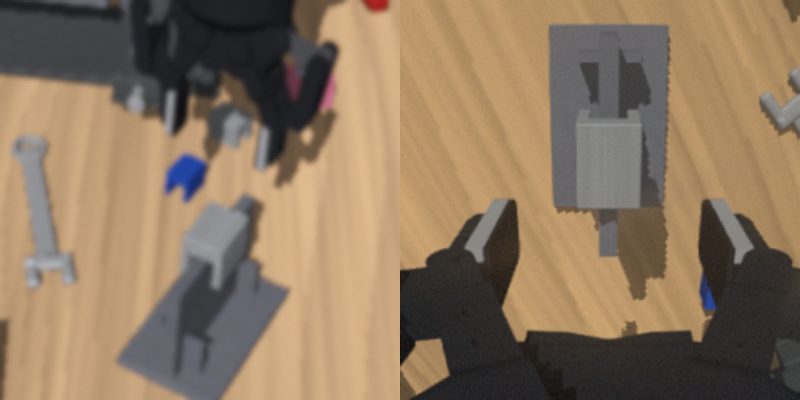

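The keeper sits level astride the rib in both halves (side (215,240), wrist (608,160)), top at about 0.103 m as it should be. Now to the ear.

Emit:
arm_command:
  slide:
    - [-2, 1.6, 0]
    - [-5, 4, 0]
    - [-8, 6.4, 0]
    - [-11, 8.8, 0]
    - [-13, 10.4, 0]
  spin: [-10, -20, -30, -40, -50]
  jaw: 2.6

```text
clock: 9.9
eef_pos: [0.5063, 0.128, 0.1736]
tool_rot: [0.54, 0.842, -0.001, -0.001]
ft_force: [0.2, 0.4, 1.6]
grip_width: 0.0257
grasp_force: 0.0
```

Emit:
arm_command:
  slide:
    - [0, 0, 0]
    - [0, 0, 0]
    - [0, 0, 0]
    - [0, 0, 0]
    - [0, 0, 0]
  spin: [-10, -20, -30, -40, -50]

```text
clock: 10.52
eef_pos: [0.506, 0.1296, 0.1735]
tool_rot: [0.133, 0.991, -0.001, -0.002]
ft_force: [0.4, 0.3, 1.2]
grip_width: 0.026
grasp_force: 0.0
```

```bash
python3 go.py .5346 .017 .17 86.3
```

```text
t 10.53 pos [0.506  0.1296 0.1735] yaw 74.76 tilt [-0.0031 -0.0008]
slide [ -5.72 -10.11   0.35] spin -11.54 f [0.4 0.3 1.2] w 0.026 g 0.0 q6 0.52
```

Emit:
arm_command:
  slide:
    - [-1.5, -2.5, 0]
    - [-3, -5.5, 0]
    - [-4.5, -8.5, 0]
    - [-5.7, -10.1, 0.3]
    - [-5.7, -10.1, 0.3]
  spin: [-4, -8, -11.5, -11.5, -11.5]

```text
clock: 11.15
eef_pos: [0.5346, 0.0164, 0.1709]
tool_rot: [0.037, 0.999, 0.0, -0.001]
ft_force: [0.2, 0.6, 0.3]
grip_width: 0.026
grasp_force: 0.0
```

```bash
python3 - <<'E'
from h import *
np.set_printoptions(precision=4,suppress=True)
p=camera("side");q=camera("wrist");s=camera("scene")
for n,c in(("side",p),("scene",s)):
    W=cloud(c).reshape(-1,3);Q=W[(np.hypot(W[:,0]-.5346,W[:,1]-.0165)<.022)&(W[:,2]>.1)&(W[:,2]<.112)]
    print(n,len(Q),Q.mean(0) if len(Q) else "")
    for d in landmark_of(c,"latch_ear")[:2]: print(d["confidence"],d["centre"],world(c,d["centre"],z=.1075))
im=np.hstack([cv2.resize(p["pixels"][150:270,220:340],(400,400)),cv2.resize(q["pixels"][130:386,120:376],(400,400))])
cv2.imwrite("pics/e1.png",im[...,::-1])
E
python3 go.py .5346 .0165 .12 86.3
```

```text
side 44 [0.5345 0.0154 0.1045]
0.59 [275.5, 201.1] [0.535  0.0134 0.1075]
scene 29 [0.5334 0.018  0.106 ]
0.64 [286.3, 187.8] [0.5257 0.0133 0.1075]
0.48 [325.3, 306.0] [0.7424 0.3518 0.1075]
t 11.4 pos [0.5347 0.0183 0.1722] yaw 86.0 tilt [-0.0002  0.0003]
slide [-0.   -0.18  5.22] spin -0.3 f [ 0.5 -1.   0.3] w 0.0258 g 0.0 q6 0.1
```

View pics/e1.png

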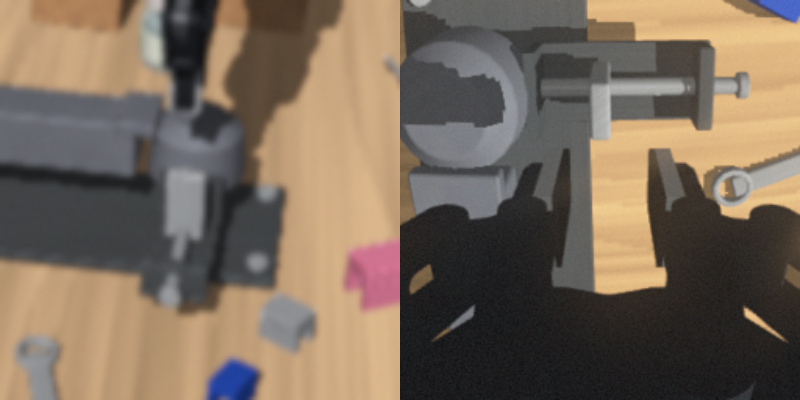

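Wrist half: the ear at (600,100) is a few mm left of the finger midline (609), i.e. towards the coupler, and the rod is clear. I correct −3 mm and descend.

Emit:
arm_command:
  slide:
    - [0, -0.3, 2]
    - [0, -0.3, 4.5]
    - [0, -0.3, 7]
    - [0, -0.3, 9]
    - [0, -0.3, 9.4]
  spin: [0, 0, 0, 0, 0]

```text
clock: 12.02
eef_pos: [0.5334, 0.0151, 0.0771]
tool_rot: [0.035, 0.999, -0.0, -0.001]
ft_force: [0.6, 0.4, 1.0]
grip_width: 0.0259
grasp_force: 0.0
```

Emit:
arm_command:
  slide:
    - [0, 0, 0]
    - [0, 0, 0]
    - [0, 0, 0]
    - [0, 0, 0]
    - [0, 0, 0]
  spin: [0, 0, 0, 0, 0]
  jaw: 0.5

```text
clock: 12.65
eef_pos: [0.5344, 0.013, 0.0785]
tool_rot: [0.036, 0.999, -0.001, -0.0]
ft_force: [-0.2, -4.9, -2.7]
grip_width: 0.0092
grasp_force: 60.7
```

```bash
python3 go.py .5346 .0145 .076 86.3
```

```text
t 12.65 pos [0.5344 0.013  0.0785] yaw 85.92 tilt [-0.0005 -0.0027]
slide [-0.01  0.15  0.25] spin -0.38 f [-0.2 -4.9 -2.7] w 0.0092 g 60.7 q6 0.1
```

Emit:
arm_command:
  slide:
    - [0, 0.4, 0]
    - [0, 0.8, 0]
    - [0, 1.2, 0]
    - [0, 1.6, 0]
    - [0, 1.6, 0]
  spin: [0, 0, 0, 0, 0]

```text
clock: 13.28
eef_pos: [0.5353, 0.0278, 0.0785]
tool_rot: [0.036, 0.999, -0.003, -0.0]
ft_force: [-0.9, -8.8, -3.1]
grip_width: 0.0088
grasp_force: 60.8
```

Emit:
arm_command:
  slide:
    - [0, 0.1, 0]
    - [0, 0.1, 0]
    - [0, 0.1, 0]
    - [0, 0.1, 0]
    - [0, 0.1, 0]
  spin: [0, 0, 0, 0, 0]

```text
clock: 13.9
eef_pos: [0.5353, 0.0285, 0.0785]
tool_rot: [0.036, 0.999, -0.003, -0.0]
ft_force: [-2.0, -9.0, -2.3]
grip_width: 0.0088
grasp_force: 60.8
```

Emit:
arm_command:
  slide:
    - [0, 0.1, 0]
    - [0, 0.2, 0]
    - [0, 0.2, 0]
    - [0, 0.2, -0.3]
    - [0, 0.2, -0.6]
  spin: [0, 0, 0, 0, 0]

```text
clock: 14.52
eef_pos: [0.5354, 0.0302, 0.0839]
tool_rot: [0.036, 0.999, -0.003, -0.001]
ft_force: [2.7, -10.0, -7.7]
grip_width: 0.0089
grasp_force: 60.1
```

Emit:
arm_command:
  slide:
    - [-0.05, 0, -0.6]
    - [-0.1, 0, -1.2]
    - [-0.2, 0, -1.8]
    - [-0.3, 0, -2.5]
    - [-0.4, 0, -3.2]
  spin: [0, 0, 0, 0, 0]

```text
clock: 15.15
eef_pos: [0.5387, 0.0299, 0.1154]
tool_rot: [0.036, 0.999, -0.003, -0.002]
ft_force: [2.3, -10.2, -9.8]
grip_width: 0.0093
grasp_force: 59.6
```

```bash
python3 - <<'E'
from h import *
p=camera("scene")
W=cloud(p).reshape(-1,3);a=np.radians(-3.7);X=np.array([np.cos(a),np.sin(a)])
Q=W[(W[:,0]>.56)&(W[:,0]<.76)&(W[:,1]<-.03)&(W[:,1]>-.12)&(W[:,2]>.104)&(W[:,2]<.2)]
k=np.polyfit(Q[:,:2]@X,Q[:,2],1);print(len(Q),"angle",-np.arctan(k[0]),"rise",280*np.sin(-np.arctan(k[0])))
E
python3 go.py .5346 .0145 .154 86.3
```

```text
1042 angle 0.11355776711543272 rise 31.727881619410265
t 15.2 pos [0.5388 0.0299 0.1163] yaw 85.86 tilt [-0.003  -0.0061]
slide [ 0.32 -1.59 -3.75] spin -0.44 f [  1.  -10.2  -7.2] w 0.0088 g 59.5 q6 0.13
```

Emit:
arm_command:
  slide:
    - [-0.1, 0, -0.7]
    - [-0.3, 0, -1.5]
    - [-0.5, 0, -2.3]
    - [-0.7, 0, -3]
    - [-0.9, 0, -3.7]
  spin: [0, 0, 0, 0, 0]

```text
clock: 15.82
eef_pos: [0.5472, 0.0292, 0.1522]
tool_rot: [0.036, 0.999, -0.003, -0.002]
ft_force: [-0.9, -10.5, -8.8]
grip_width: 0.0088
grasp_force: 59.2
```

Emit:
arm_command:
  slide:
    - [0, 0, 0]
    - [0, 0, 0]
    - [0, 0, 0]
    - [0, 0, 0]
    - [0, 0, 0]
  spin: [0, 0, 0, 0, 0]

```text
clock: 16.45
eef_pos: [0.5474, 0.0293, 0.1523]
tool_rot: [0.036, 0.999, -0.003, -0.002]
ft_force: [-0.2, -9.0, -7.3]
grip_width: 0.0088
grasp_force: 59.2
```

```bash
python3 - <<'E'
from h import *
a=np.radians(-3.7);X=np.array([np.cos(a),np.sin(a)]);Y=np.array([-X[1],X[0]]);ball=np.array([.5296,-.0595]);hin=ball+.28*X
for n in("scene","side"):
    p=camera(n);W=cloud(p).reshape(-1,3);u=(W[:,:2]-hin)@X;v=(W[:,:2]-hin)@Y
    Q=(u>-.215)&(u<-.05)&(abs(v)<.018)&(W[:,2]>.1)&(W[:,2]<.2)
    k=np.polyfit(u[Q],W[Q,2],1);t=-np.arctan(k[0]);print(n,Q.sum(),"slope angle",t,"rise",280*np.sin(t))
    # height based: top face z = .085 - u tan t + .023/cos t
    from scipy.optimize import brentq
    m=np.median(W[Q,2]+0*u[Q]);um=np.mean(u[Q]);zm=np.mean(W[Q,2])
    t=brentq(lambda t:.085-um*np.tan(t)+.023/np.cos(t)-zm,0,.5);print(" height rise",280*np.sin(t))
    if n=="side": cv2.imwrite("pics/f1.png",cv2.resize(p["pixels"][100:350,150:400],(600,600))[...,::-1])
E
python3 go.py .5346 .0145 .154 86.3
```

```text
scene 564 slope angle 0.27093604555603523 rise 74.93736688735756
 height rise 72.39953623131933
side 458 slope angle 0.23965296626959318 rise 66.46234702224655
 height rise 66.97605172284622
t 16.55 pos [0.5474 0.0293 0.1523] yaw 85.86 tilt [-0.004  -0.0061]
slide [ 1.17 -1.57 -0.16] spin -0.44 f [-0.4 -9.5 -6.5] w 0.009 g 59.3 q6 0.13
```

View pics/f1.png

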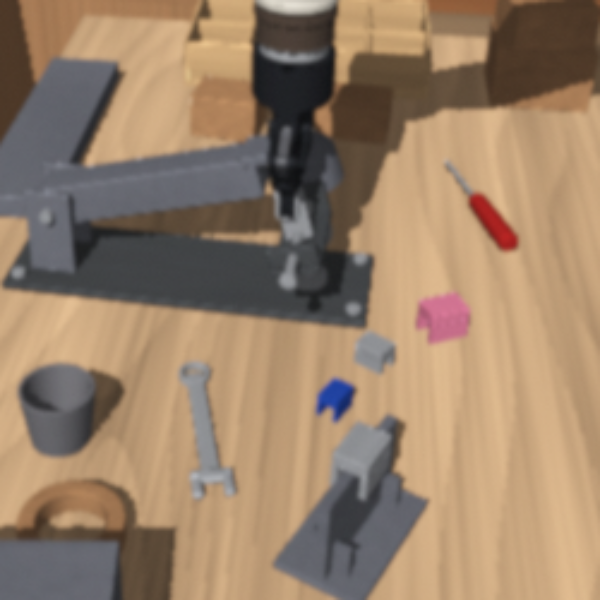

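The tongue is raised and the ear held at (300,220); the keeper is still on the rib at (365,455) and the bystanders are untouched. The rise measures about 72 mm, so I add 2 mm.

Emit:
arm_command:
  slide:
    - [0, 0, -0.1]
    - [0, 0, -0.2]
    - [0, 0, -0.2]
    - [0, 0, -0.2]
    - [0, 0, -0.2]
  spin: [0, 0, 0, 0, 0]

```text
clock: 17.18
eef_pos: [0.5478, 0.0292, 0.1541]
tool_rot: [0.036, 0.999, -0.003, -0.002]
ft_force: [0.7, -10.8, -7.8]
grip_width: 0.009
grasp_force: 59.1
```

```bash
python3 go.py .5346 .0145 .154 86.3; python3 -c "
from workcell import *
print(job_done())"
```

```text
t 17.18 pos [0.5478 0.0292 0.1541] yaw 85.86 tilt [-0.0034 -0.0061]
slide [ 1.21 -1.56  0.02] spin -0.44 f [  0.7 -10.8  -7.8] w 0.009 g 59.1 q6 0.13
the job is handed in; nothing more can be done
None
```

I handed the job in at 17.2 s: the keeper sits astride the rib, the latch is pulled, and the gripper still holds the tongue by the ear. The coupler is about 75 mm up by the gripper's own rise; the cameras read 67–75 mm just before a last 2 mm lift. The hand-in call gave no verdict.

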